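# Set and pin the castle nut of a bioprinter's rotary stage

### The job

Set the bearing of the rotary print stage: turn the brass castle nut clockwise until you feel it bite on the hub, then carry on clockwise only as far as the next slot that lines up with the cross hole in the spindle, without going past it and backing off. Then take the red-handled lock pin from the blue mat and slide it gently, without forcing it, through slot and cross hole until its handle is fully home against the nut, and let go. Leave the racks, the bottle and the dishes where they stand.

Things in the scene. Friction and masses are not known exactly. Their poses are not given: they have to be found in the camera images.
- nut: Brass M30 x 2 castle nut on the upright spindle: hexagon 46 mm across flats, 24 high, under a crown 42 across, 9 high. Six open-topped slots in the crown, 7 mm wide, 9 deep, one over the middle of each flat. Origin on its axis in its underside, which meets hub at the bite (at most 0.7 mm higher while slack), z up, x along a slot, square to a flat. Clockwise from above tightens, 2 mm a turn.
- hub (a point): Centre of the top of the steel washer (56 mm across) under the nut, z up. It lies 4 mm above a boss 72 mm across, that 8 mm above the aluminium turntable (200 mm across, 76 mm above the bench, on a white housing 230 mm square). The biting nut draws hub and turntable down 2 mm per turn against a stiff bearing spring; turntable and spindle do not turn.
- spindle: Fixed steel spindle, 29.6 mm across, 40 high above its origin on the axis, level with the washer's top; z up, x along the cross hole, as is a red line on its end face. The nut starts 20 to 120 degrees short of its bite and turns on it at about 0.08 N m; biting, it takes 0.7 to 0.85 N m and stays where left.
- cross_hole (a point): Middle of the cross hole, on the axis 28.5 mm above the spindle's origin. The hole, 7 mm wide and high, runs level right through along the spindle's x; the pin may enter from either end. Where the nut bites cannot be seen: a slot may pass the hole once or twice while still slack; after the bite the next one is 14 to 46 degrees on. With a slot in line the way through is clear.
- pin: Lock pin, about 40 g, level on the mat: red handle 26 long, 14 wide, 16 mm high, then a steel shank 5.5 thick, 58 mm long, its last 7 mm tapering to 1.8. Origin on the shank's axis at the handle's shoulder, x to the tip, z up; handle from x = -26 to 0 mm. Axis 8 mm above the mat; a notched rest holds the shank. Home, the shoulder meets a nut flat 23 mm from the spindle's axis.
- mat: Blue service mat, 150 x 130 x 6 mm, fixed; origin in the centre of its underside.
- green_rack: Green tube rack with a few tubes, 69 x 174 x 63 mm, loose; origin in the centre of its underside.
- red_rack: Red tube rack with a few tubes, 69 x 111 x 63 mm, loose; origin in the centre of its underside.
- media_bottle: Glass media bottle with blue cap, 72 mm across and 150 mm high, loose; origin in the centre of its underside.
- dishes: Stack of three Petri dishes, 93 mm across and 45 mm high, loose; origin in the centre of its underside.

How it is judged:
By the outcome, as a careful person would: the job done as asked, in the order asked, and still so for the second after the job is handed in, with the robot touching nothing.
It also fails if it takes over 72 s, if anything falls off the work surface, if the arm or the gripper's body presses on something with over 40 N, if the wrist force passes 120 N, or if a joint passes its speed limit or range.

### The arm

A 7-joint arm with a two-finger parallel gripper is mounted at the origin on the work surface. World frame = base frame: x ahead of the robot, y to its left, z up, the work surface at z = 0. Lengths are in m, angles in rad, forces in N, time in s.
With the tool pointing down it reaches from about 0.35 to 0.9 m from the base axis. Payload 8.1 kg.
Tool frame: the origin (TCP) lies at the very end of the fingers, on their centre line; the grasp point (between the pads) lies 19 mm behind it; z points along the fingers, y is the line along which they close (so a half turn about z gives the same grasp; the last joint's range is limited). The gripper opens to 85 mm and grips with 20 to 120 N. Pads are 22 mm wide; open, the fingers measure 114 mm over their backs; the gripper's body (76 mm by 85 mm) begins 54 mm behind the grasp point. The pads swing forward as they close: fully open they stand 13 mm farther back than shut.
Start: joints at [1.241, 0.434, 0.025, 1.573, -0.012, 1.134, -0.075], TCP at [0.141, -0.609, 0.197] pointing down, gripper open.
Joint ranges: [-2.62, 2.62], [-0.44, 2.09], [-1.27, 1.32], [0.08, 2.57], [-1.32, 4.46], [0.12, 2], [-2.74, 2.74]. Speed limits (rad/s): [2.22, 2.22, 3.01, 3.01, 3.14, 3.14, 3.14].

### API

Orientations are given as a 3x3 rotation matrix whose columns are the frame's x, y, z axes.
In Python, from station import observe, capture, camera_info, finish_job, masks_of gives the robot as it stands.
- The arm moves only by the shell command python3 -m jog 'ROWS' [FORCE]. ROWS is JSON, one flat list of numbers, 5 for each row, row after row: the shift along the tool's x, y, z in units of 60 mm (1.0 is 60 mm), then the turn about the tool's z in degrees, then the opening, from 0 (shut) to 1 (fully open). A call has 1 to 12 rows; each row shifts and turns the commanded pose from where the row before left it, along the tool's axes as they then stand; what a row does not reach is not made up. A row lasts 1/8 s, in which the tool goes at most 62.5 mm and 10.7 degrees, less where a joint would pass 70% of its speed; a pose out of reach is approached as far as the arm can. A call is refused whole if a number of a shift passes 1 or a number of a turn 10.7, either way. A call with a gripper value outside its range is refused whole. The fingers move at their own pace and stop on an object; FORCE is the grip in N (left out, the last holds). Time passes only in rows, so rows that do not move let the fingers close. It gives the time, the measured TCP pose, the force, the opening and the grip force at its end, in the units of the state.
- observe(): the state, without advancing time (a new reading comes with each control period).
- capture(name): name is "scene" or "top" or "wrist"; returns the picture (400x640x3 uint8, red, green, blue); there is no depth.
- camera_info(name): a dict with "fx", "fy", "cx", "cy" (pixels), "R" (3x3) and "t" (3): a world point X has camera coordinates R X + t; the wrist camera has in their place "hand_eye" (4x4, takes a point from camera to tool coordinates, whose origin is the TCP and whose axes are the flange's). Camera axes: x right, y down, z forward; pixel columns grow to the right and rows downward; lengths in m; the calibration is good to about 2 mm. A picture is of the moment at which its call begins: read the wrist's pose just before it. camera_info takes no time and is no camera call.
- finish_job(): hands the job in; it is judged then, once.
Trained networks look in the newest picture that a camera, given by its name, has taken for a name from the list of things; names that differ only in an ending like _2 or _b are one class to them, and where a whole thing is asked for, a point or a joint stands for the part that bears it (a point fixed in the world has none). Each returns a list of dicts, best first, with "confidence" (0 to 1); they miss things now and then, are a little off and sometimes report something else, mostly with a low value. They report only what shows in the picture. A call takes as long as a camera call.
- masks_of(name, camera): "mask" (400x640 bool, what is visible of it) and "extent" ([left, top, right, bottom] in pixels, round what is visible of it).
The state is a dict: "time_s": time; "qpos": joint angles; "joint_vel": joint speeds; "effort": joint torques, N m; "eef_pos": TCP position; "tool_rot": TCP orientation; "wrist_force": force on the tool from outside, world axes, zero at the start; "ft_torque": the same for the moment, N m; "opening": finger opening in m; "gripper_force": force on a finger pad.
Only numpy, scipy, OpenCV 4.12 (cv2) and the standard library are available. Lean on these libraries where they do the work, as an engineer would, in place of code of your own. Each camera call takes 0.05 s, during which the arm holds its last target. There are 200 camera calls.

## Working session

There is one attempt and no reset: what is moved stays moved. The work goes in short steps, Python scripts to look and compute and a shell command to move; the robot and the scene stay as the last step left them, time stands still between calls to the robot, and variables do not carry over. Pictures are saved under pics/ and viewed, at most 10 in all, crops included, and the job is handed in when it is done.

```bash
ls; mkdir -p pics; cat > h.py <<'E'
import numpy as np, cv2
from station import *
def save(im,n,crop=None,s=1):
    if crop: l,t,r,b=crop; im=im[t:b,l:r]
    im=cv2.resize(im,None,fx=s,fy=s,interpolation=cv2.INTER_CUBIC) if s!=1 else im
    cv2.imwrite('pics/'+n+'.png',im[:,:,::-1])
def cam(name,st=None):
    c=camera_info(name); K=np.array([[c['fx'],0,c['cx']],[0,c['fy'],c['cy']],[0,0,1]])
    if name!='wrist': return K,np.array(c['R']),np.array(c['t'])
    H=np.array(c['hand_eye']); T=np.eye(4);T[:3,:3]=st['tool_rot'];T[:3,3]=st['eef_pos']
    M=np.linalg.inv(T@H); return K,M[:3,:3],M[:3,3]
def back(C,uv,z):
    K,R,t=C; d=R.T@np.linalg.solve(K,[uv[0],uv[1],1.]); o=-R.T@t
    return o+d*(z-o[2])/d[2]
def proj(C,X):
    K,R,t=C; p=(R@np.atleast_2d(X).T).T+t; p=p@K.T; return p[:,:2]/p[:,2:]
E
python3 - <<'E'
from h import *
st=observe(); print(st)
for n in('scene','top'):
    im=capture(n); save(im,n+'0'); C=cam(n); print(n,(-C[1].T@C[2]).round(3),C[1].round(3).tolist(),C[0][0,0])
    for o in ['nut','pin','mat','hub','spindle','green_rack','red_rack','media_bottle','dishes']:
        for m in masks_of(o,n)[:2]:
            ys,xs=np.nonzero(m['mask']); print(o,round(m['confidence'],2),m['extent'],xs.mean().round(1),ys.mean().round(1))
E
```

```text
pics
{'time_s': 0.0, 'qpos': array([ 1.24137178,  0.43520946,  0.02497784,  1.57412795, -0.01157261,
        1.13398577, -0.07512574]), 'joint_vel': array([-5.74003476e-04,  6.05470574e-05, -1.13213769e-03,  2.18102174e-03,
       -3.92832504e-04, -2.16294841e-03,  3.75649363e-04]), 'effort': array([ 4.17298691e-05, -6.70463276e+01,  1.02479517e+00, -3.16207695e+01,
        1.54244358e-02,  1.25708588e-02, -7.74832358e-06]), 'eef_pos': array([ 0.14035053, -0.60845109,  0.19572254]), 'tool_rot': array([[ 9.74405310e-01,  2.24797731e-01, -5.20548015e-04],
       [ 2.24798269e-01, -9.74404173e-01,  1.49827159e-03],
       [-1.70416104e-04, -1.57694209e-03, -9.99998742e-01]]), 'wrist_force': array([ 0.57519321,  0.35665972, -0.65036734]), 'ft_torque': array([ 0.01629136,  0.01275123, -0.0138786 ]), 'gripper_force': 0.0, 'opening': 0.08540319984946707}
scene [1.372 0.484 0.751] [[-0.48, 0.877, -0.017], [0.515, 0.266, -0.815], [-0.71, -0.4, -0.579]] 484.76714692347133
nut 0.84 [319.9, 188.1, 338.8, 204.6] 327.5 196.1
pin 0.67 [286.4, 178.5, 369.8, 235.6] 327.4 207.5
pin 0.42 [227.5, 167.0,
[... 513 characters left out ...]
8 258.9
top [0.336 0.044 1.115] [[0.078, -0.997, -0.0], [-0.969, -0.075, -0.237], [0.236, 0.018, -0.972]] 407.66574883449465
nut 0.65 [309.4, 201.9, 319.8, 209.6] 313.0 204.9
nut 0.59 [305.6, 194.1, 320.3, 217.1] 312.7 207.5
pin 0.55 [429.8, 245.6, 435.4, 264.3] 432.1 256.4
mat 0.72 [401.7, 223.1, 459.0, 285.1] 430.1 253.2
mat 0.26 [310.0, 199.3, 321.9, 208.9] 312.1 203.9
hub 0.8 [274.7, 172.8, 351.4, 245.2] 312.5 208.8
spindle 0.66 [307.2, 198.3, 321.5, 209.7] 312.2 203.6
green_rack 0.58 [406.0, 136.5, 473.3, 174.5] 438.6 157.3
red_rack 0.7 [195.7, 148.0, 238.4, 178.1] 216.2 161.7
media_bottle 0.77 [175.9, 239.1, 215.9, 271.1] 195.1 255.5
dishes 0.73 [182.6, 186.4, 221.7, 222.6] 203.5 205.3
```

```bash
python3 - <<'E'
from h import *
im=cv2.imread('pics/top0.png')[:,:,::-1]
save(im,'top1',(160,120,490,300),2.4)
C=cam('top'); S=cam('scene')
for n,uv,z in [('nut/spindle top',(312.2,203.6),.126),('turntable',(312.5,208.8),.074),('pin',(432.1,256.4),.014),('mat',(430.1,253.2),.006),('green',(438.6,157.3),.06),('red',(216.2,161.7),.06),('bottle',(195.1,255.5),.1),('dish',(203.5,205.3),.04)]: print(n,back(C,uv,z).round(3))
print(back(S,(327.5,192),.12),back(S,(327.5,207.5),.06))
print(camera_info('wrist'))
E
```

```text
nut/spindle top [0.555 0.071 0.126]
turntable [0.552 0.071 0.074]
pin [ 0.46  -0.258  0.014]
mat [ 0.469 -0.255  0.006]
green [ 0.725 -0.26   0.06 ]
red [0.665 0.343 0.06 ]
bottle [0.407 0.35  0.1  ]
dish [0.546 0.366 0.04 ]
[0.5726585  0.07898831 0.12      ] [0.55344846 0.06944252 0.06      ]
{'fx': 313.33176856340793, 'fy': 313.33176856340793, 'cx': 320.2398948594627, 'cy': 196.4833002684529, 'hand_eye': array([[ 1.60145745e-03, -9.57278296e-01, -2.89163793e-01,
         7.29329440e-02],
       [ 9.99998608e-01,  1.39777575e-03,  9.10884534e-04,
        -8.09640023e-04],
       [-4.67783856e-04, -2.89164849e-01,  9.57279202e-01,
        -1.77077961e-01],
       [ 0.00000000e+00,  0.00000000e+00,  0.00000000e+00,
         1.00000000e+00]])}
```

View pics/top1.png

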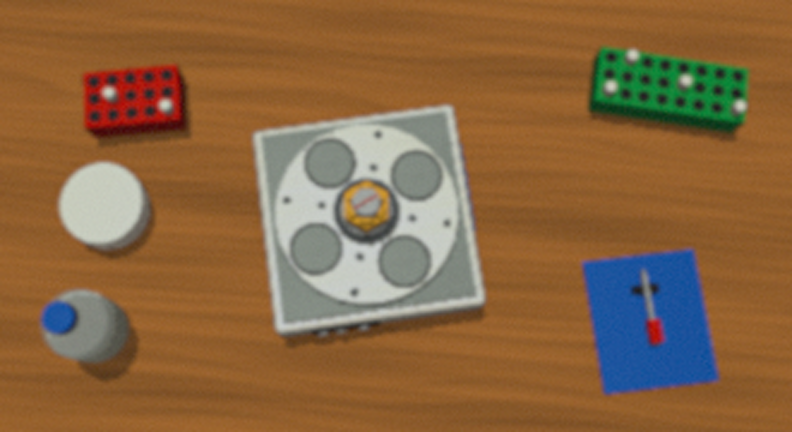

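The top view shows the nut at (366,205) in the crop with the red line running from lower left to upper right. The pin lies at (650,310) with its tip up (+x), and both approaches are clear. I'm moving above the nut.

```bash
python3 -m jog '[0.42,-0.43,0,0,1, 0.42,-0.43,0,0,1, 0.42,-0.43,0,0,1, 0.42,-0.43,0,0,1, 0.42,-0.43,0,0,1, 0.42,-0.43,0,0,1, 0.42,-0.43,0,0,1, 0.42,-0.43,0,0,1, 0.42,-0.43,0,0,1, 0.42,-0.43,0,0,1, 0.42,-0.43,0,0,1]' && python3 -m jog '[0.42,-0.43,0,0,1, 0.42,-0.43,0,0,1, 0.42,-0.43,0,0,1, 0.42,-0.43,0,0,1, 0.42,-0.43,0,0,1, 0.42,-0.43,0,0,1, 0.42,-0.43,0,0,1, 0.42,-0.43,0.2,0,1, 0.42,-0.43,0.2,0,1, 0.42,-0.43,0.2,0,1, 0.42,-0.43,0.15,0,1, 0,0,0,0,1]'
python3 - <<'E'
from h import *
st=observe(); print(st['qpos'].round(3),st['eef_pos'].round(4),st['tool_rot'].round(3).tolist())
im=capture('wrist'); save(im,'w1',(170,50,470,350),2)
C=cam('wrist',st)
for o in ['nut','spindle','hub']:
    for m in masks_of(o,'wrist')[:2]:
        ys,xs=np.nonzero(m['mask']); print(o,round(m['confidence'],2),m['extent'],xs.mean().round(1),ys.mean().round(1),back(C,(xs.mean(),ys.mean()),.126).round(4))
E
```

```text
time_s: 2.38
eef_pos: [0.3474, -0.2692, 0.1967]
tool_rot: [[0.974, 0.225, 0.001], [0.225, -0.974, -0.0], [0.0, 0.001, -1.0]]
wrist_force: [-0.1, -0.6, -0.1]
opening: 0.0852
gripper_force: 0.0
time_s: 3.88
eef_pos: [0.5535, 0.0718, 0.1508]
tool_rot: [[0.974, 0.229, -0.001], [0.229, -0.974, 0.002], [-0.0, -0.002, -1.0]]
wrist_force: [-1.0, 0.4, -0.0]
opening: 0.0851
gripper_force: 0.0
[ 0.079  0.407 -0.408  1.771  0.185  1.002 -1.74 ] [0.5535 0.0718 0.1508] [[0.974, 0.229, -0.001], [0.229, -0.974, 0.002], [-0.0, -0.002, -1.0]]
nut 0.84 [291.7, 162.9, 359.5, 238.3] 323.4 195.6 [0.5661 0.0733 0.126 ]
spindle 0.81 [299.9, 184.4, 346.0, 231.7] 323.3 209.3 [0.5566 0.071  0.126 ]
hub 0.57 [200.2, 65.9, 445.4, 297.0] 323.1 177.6 [0.5781 0.0763 0.126 ]
```

View pics/w1.png

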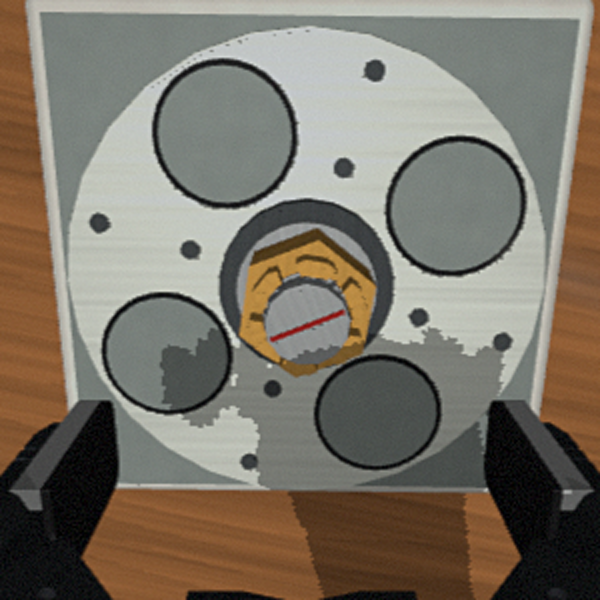

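```bash
cat > fit.py <<'E'
from h import *
from scipy.optimize import minimize
def hexa(x,y,th,z,r,n=6):
    a=th+np.pi/n+np.arange(n)*2*np.pi/n; return np.c_[x+r*np.cos(a),y+r*np.sin(a),np.full(n,z)]
def measure(im,C,zb=.0883,x0=(.5545,.071),th0=None,verbose=1):
    hsv=cv2.cvtColor(im,cv2.COLOR_RGB2HSV); g=proj(C,[[*x0,.115]])[0]
    yy,xx=np.mgrid[:400,:640]; near=np.hypot(xx-g[0],yy-g[1])<62
    red=near&((hsv[...,0]<6)|(hsv[...,0]>170))&(hsv[...,1]>130)&(hsv[...,2]>70)
    br=near&(hsv[...,0]>=9)&(hsv[...,0]<28)&(hsv[...,1]>120)
    n,l,s,_=cv2.connectedComponentsWithStats(br.astype(np.uint8)); br=l==1+s[1:,4].argmax()
    h=cv2.convexHull(np.argwhere(br)[:,::-1].astype(np.int32)); B=np.zeros((400*4,640*4),np.uint8); cv2.fillConvexPoly(B,(h*4+2),1)
    n,l,s,_=cv2.connectedComponentsWithStats(red.astype(np.uint8)); red=l==1+s[1:,4].argmax()
    P=np.array([back(C,(u,v),.128) for v,u in np.argwhere(red)])[:,:2]; c=P.mean(0); d=np.linalg.svd(P-c)[2][0]
    line=np.degrees(np.arctan2(d[1],d[0]))%180
    def sil(p):
        X=np.r_[hexa(*p,zb,.023/np.cos(np.pi/6)),hexa(*p,zb+.024,.023/np.cos(np.pi/6)),hexa(*p,zb+.033,.021,24)]
        M=np.zeros_like(B); cv2.fillConvexPoly(M,cv2.convexHull((proj(C,X)*4+2).astype(np.float32)).round().astype(np.int32),1); return M
    f=lambda p:1-(sil(p)&B).sum()/(sil(p)|B).sum()
    best=min((minimize(lambda q:f((q[0]/1e3,q[1]/1e3,q[2]/10)),[c[0]*1e3,c[1]*1e3,t/10*1],method='Nelder-Mead',options=dict(initial_simplex=[[c[0]*1e3,c[1]*1e3,t*10],[c[0]*1e3+2,c[1]*1e3,t*10],[c[0]*1e3,c[1]*1e3+2,t*10],[c[0]*1e3,c[1]*1e3,t*10+1.5]])) for t in (np.radians(np.arange(0,60,10)) if th0 is None else [th0])),key=lambda r:r.fun)
    x,y,t=best.x[0]/1e3,best.x[1]/1e3,np.degrees(best.x[2]/10)%60
    print('line centre',c.round(4),'deg',line.round(2),len(P),'| nut',round(x,4),round(y,4),'slot deg mod60',round(t,2),'cost',round(best.fun,4))
    return c,line,(x,y,t)
E
python3 - <<'E'
from fit import *
st=observe(); im=capture('wrist'); C=cam('wrist',st); c,l,(x,y,t)=measure(im,C)
R=st['tool_rot']; print('toolx yaw',np.degrees(np.arctan2(R[1,0],R[0,0])))
o=im.copy()
import numpy as np
for z,r,n in ((.0883,.023/np.cos(np.pi/6),6),(.1123,.023/np.cos(np.pi/6),6),(.1213,.021,24),(.128,.0148,24)):
    cv2.polylines(o,[proj(C,hexa(x,y,np.radians(t),z,r,n)).round().astype(np.int32)],True,(0,0,255))
for k in range(6):
    a=np.radians(t+60*k); p=proj(C,[[x+.021*np.cos(a),y+.021*np.sin(a),.1213]])[0]; cv2.circle(o,tuple(p.round().astype(int).tolist()),1,(0,255,0),-1)
save(o,'w2',(275,150,375,250),6)
E
```

```text
line centre [0.5552 0.0704] deg 125.63 83 | nut 0.5546 0.0707 slot deg mod60 33.75 cost 0.0379
toolx yaw 12.915080825467816
```

View pics/w2.png

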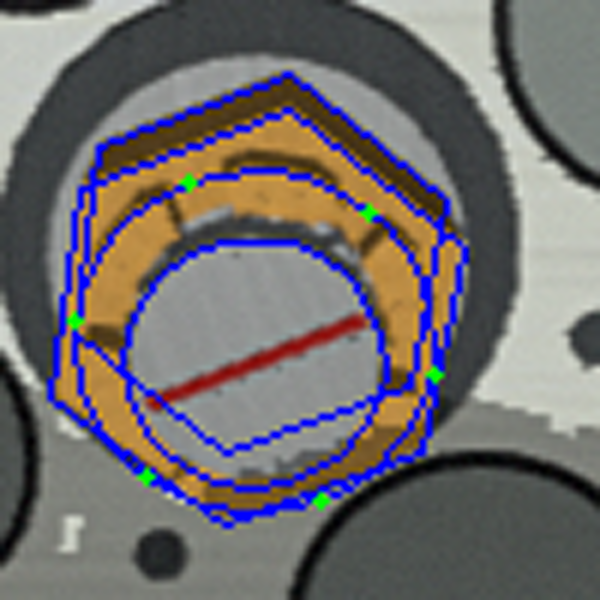

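The overlay matches the nut: slots at 33.75° + 60k, red line at 125.6°, and hole alignment first comes after 28° clockwise. I'm turning the tool about 171° counter-clockwise for wrist travel, which puts the pads on the flats.

```bash
python3 -m jog '[0.017,0.025,0,0,1, 0,0,0,-10.7,1, 0,0,0,-10.7,1, 0,0,0,-10.7,1, 0,0,0,-10.7,1, 0,0,0,-10.7,1, 0,0,0,-10.7,1, 0,0,0,-10.7,1, 0,0,0,-10.7,1, 0,0,0,-10.7,1, 0,0,0,-10.7,1, 0,0,0,-10.7,1]' >/dev/null && python3 -m jog '[0,0,0,-10.7,1, 0,0,0,-10.7,1, 0,0,0,-10.7,1, 0,0,0,-10.7,1, 0,0,0,-10.7,1, 0,0,0,0,1, 0,0,0,0,1]'
python3 - <<'E'
from fit import *
st=observe(); im=capture('wrist'); C=cam('wrist',st); c,l,(x,y,t)=measure(im,C)
R=st['tool_rot']; ty=np.degrees(np.arctan2(R[1,1],R[0,1])); print('tooly yaw',ty,ty%60,st['qpos'].round(3),st['eef_pos'])
d=np.array([x,y,0])-st['eef_pos']; print('to nut, tool units',(R.T@d/.06).round(3))
E
```

```text
time_s: 6.5
eef_pos: [0.5545, 0.067, 0.1515]
tool_rot: [[-0.998, -0.068, 0.0], [-0.068, 0.998, -0.0], [-0.0, -0.0, -1.0]]
wrist_force: [0.9, -0.4, 0.2]
opening: 0.0851
gripper_force: 0.0
line centre [0.5549 0.0712] deg 125.83 82 | nut 0.555 0.0711 slot deg mod60 32.99 cost 0.0438
tooly yaw 93.91821048826506 33.91821048826506 [ 0.523  0.621 -1.116  1.735  0.602  1.175  0.874] [0.55452005 0.0670459  0.15153947]
to nut, tool units [-0.013  0.068  2.526]
```

```bash
python3 -m jog '[-0.013,0.065,0.2,0,1, 0,0,0.25,0,1, 0,0,0.25,0,1, 0,0,0.25,0,1, 0,0,0,0,1, 0,0,0,0,0.3, 0,0,0,0,0.3, 0,0,0,0,0.3, 0,0,0,0,0.3, 0,0,0,0,0.3]' 120
python3 -c "
from h import *
st=observe();R=st['tool_rot'];print(np.degrees(np.arctan2(R[1,1],R[0,1])),st['ft_torque'],st['wrist_force'],st['eef_pos'],st['qpos'].round(3),st['opening'],st['gripper_force'])"
```

```text
time_s: 7.8
eef_pos: [0.555, 0.0714, 0.0946]
tool_rot: [[-0.997, -0.073, 0.0], [-0.073, 0.997, -0.0], [-0.0, -0.0, -1.0]]
wrist_force: [-0.5, 0.1, 0.4]
opening: 0.0257
gripper_force: 0.0
94.18387280820116 [ 0.02400488 -0.02874637  0.00701997] [-0.52808721  0.14758305  0.37058188] [0.55502507 0.07135191 0.0946034 ] [ 0.481  0.68  -1.065  1.797  0.673  1.08   0.814] 0.025739055632231368 0.0
```

```bash
python3 - <<'E'
from h import *
a=capture('scene'); b=capture('wrist')
a=cv2.resize(a[110:270,220:440],None,fx=2.7,fy=2.7); b=b[0:400,120:520]
h=min(a.shape[0],400); save(np.hstack([cv2.resize(a,(396,288)),cv2.resize(b,(400,400))[:288]]) ,'s3')
E
```

```text
(no output)
```

View pics/s3.png

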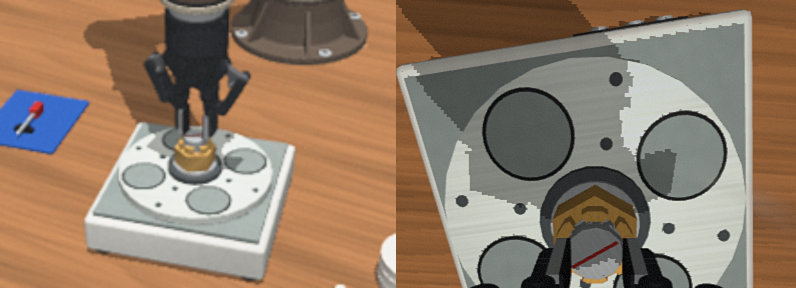

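```bash
python3 - <<'E'
from h import *
st=observe(); C=cam('wrist',st); R=st['tool_rot'];e=st['eef_pos'];print(e,st['opening'],st['time_s'])
for dz in (0,.005,.01,.02,.03,.04,.05):
    P=[e+R@[sx*.011,s*st['opening']/2,-dz] for s in(-1,1) for sx in (1,-1)]; print(dz,proj(C,P).round(0).tolist())
print('spindle top',proj(C,[[.555+.0148*np.cos(a),.0711+.0148*np.sin(a),.128] for a in np.arange(0,6.2,np.pi/2)]).round(0).tolist())
b=capture('wrist'); save(b,'w4',(240,180,400,300),5)
E
```

```text
[0.55500683 0.07140744 0.09455842] 0.02535355589872933 7.9
0 [[298.0, 212.0], [299.0, 246.0], [340.0, 212.0], [339.0, 246.0]]
0.005 [[297.0, 215.0], [298.0, 249.0], [341.0, 215.0], [340.0, 249.0]]
0.01 [[297.0, 218.0], [297.0, 253.0], [341.0, 218.0], [340.0, 253.0]]
0.02 [[295.0, 224.0], [296.0, 261.0], [342.0, 225.0], [342.0, 261.0]]
0.03 [[294.0, 232.0], [295.0, 270.0], [344.0, 232.0], [343.0, 271.0]]
0.04 [[292.0, 240.0], [293.0, 281.0], [345.0, 240.0], [344.0, 281.0]]
0.05 [[290.0, 249.0], [291.0, 292.0], [347.0, 250.0], [346.0, 293.0]]
spindle top [[316.0, 280.0], [347.0, 257.0], [320.0, 227.0], [289.0, 253.0]]
```

View pics/w4.png

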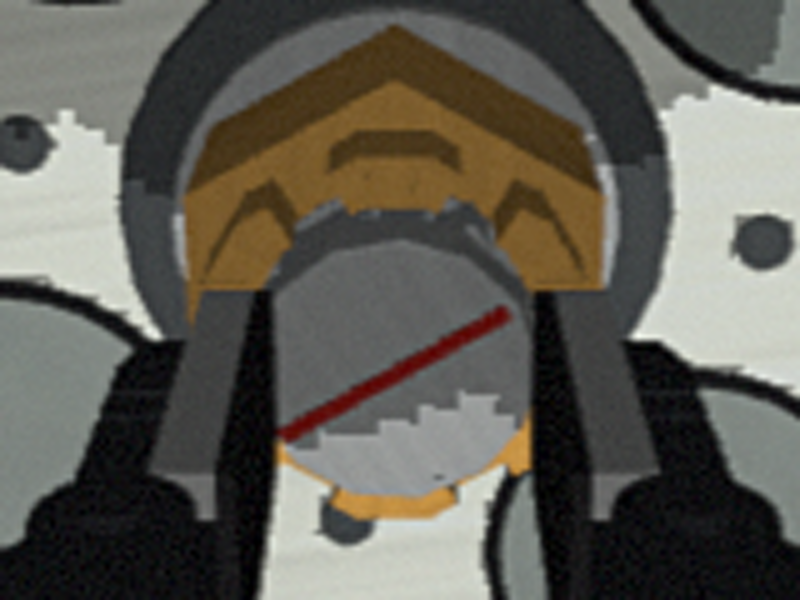

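The view shows the fingertips closed above the spindle top. They end about 40 mm short of the stated TCP, because they read 25 mm apart with the 29.6 mm spindle between and below them. The nut is untouched, so I'm opening and going lower in small steps.

```bash
python3 -m jog '[0,0,0,0,0.75, 0,0,0,0,0.75, 0,0,0,0,0.75, 0,0,0.15,0,0.75, 0,0,0.15,0,0.75, 0,0,0.15,0,0.75, 0,0,0.1,0,0.75, 0,0,0,0,0.75]' 120
python3 - <<'E'
from h import *
st=observe();print(st['wrist_force'].round(2),st['ft_torque'].round(3),st['eef_pos'],st['opening'])
a=capture('scene'); b=capture('wrist')
a=cv2.resize(a[130:250,260:390],(650,600))[:, :400+100]; save(np.hstack([cv2.resize(a,(400,480)),cv2.resize(b[120:360,220:420],(400,480))]),'s5')
E
```

```text
time_s: 8.95
eef_pos: [0.5546, 0.0713, 0.0609]
tool_rot: [[-0.997, -0.073, -0.001], [-0.073, 0.997, -0.0], [0.001, -0.0, -1.0]]
wrist_force: [0.1, 0.3, 0.4]
opening: 0.0642
gripper_force: 0.0
[0.07 0.3  0.35] [-0.012  0.022  0.015] [0.55462545 0.07131244 0.06089243] 0.06418056577149259
```

View pics/s5.png

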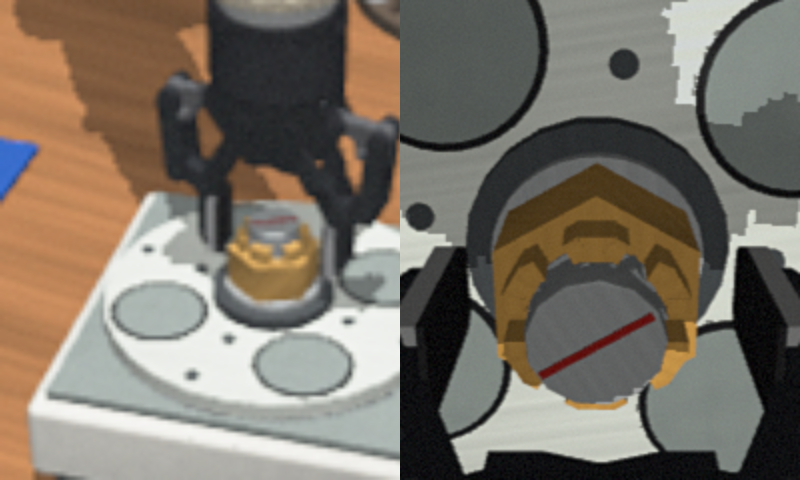

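Now the fingers straddle the nut on either side of its flats. I'll go slightly lower and close.

```bash
python3 -m jog '[0,0,0.1,0,0.75, 0,0,0,0,0.75, 0,0,0,0,0.4, 0,0,0,0,0.4, 0,0,0,0,0.4, 0,0,0,0,0.4]' 120
python3 - <<'E'
from h import *
st=observe();R=st['tool_rot'];print(np.degrees(np.arctan2(R[1,1],R[0,1])),st['ft_torque'],st['wrist_force'],st['eef_pos'],st['qpos'].round(3),st['opening'],st['gripper_force'])
E
```

```text
time_s: 9.8
eef_pos: [0.5551, 0.0704, 0.0564]
tool_rot: [[-0.997, -0.072, 0.0], [-0.072, 0.997, -0.002], [-0.0, -0.002, -1.0]]
wrist_force: [-3.6, -4.4, 11.0]
opening: 0.0438
gripper_force: 120.6
94.15090051336969 [-0.91905084  0.68397054 -0.05728086] [-3.55057076 -4.41720026 10.95507957] [0.55513879 0.07043957 0.0563611 ] [ 0.455  0.721 -1.025  1.832  0.726  1.019  0.772] 0.04380679203673696 120.60375094413757
```

```bash
cat > o.py <<'E'
from h import *
st=observe();R=st['tool_rot'];print('ty %.2f'%np.degrees(np.arctan2(R[1,1],R[0,1])),'T',st['ft_torque'].round(3),'F',st['wrist_force'].round(1),st['eef_pos'].round(4),'q',st['qpos'].round(2),round(st['opening'],4),round(st['gripper_force'],1),round(st['time_s'],2))
E
python3 -m jog '[0,0,-0.015,5,0.4, 0,0,0,5,0.4, 0,0,0,5,0.4, 0,0,0,5,0.4]' >/dev/null; python3 o.py
python3 -m jog '[0,0,0,5,0.4, 0,0,0,5,0.4, 0,0,0,5,0.4, 0,0,0,5,0.4]' >/dev/null;python3 o.py
```

```text
ty 74.00 T [-0.386 -0.069  0.101] F [ 0.  -1.7 -1. ] [0.5551 0.0707 0.0565] q [ 0.41  0.68 -0.94  1.84  0.66  0.98  0.47] 0.0434 122.3 10.3
ty 54.02 T [-0.195 -0.293  0.045] F [ 0.8 -0.9 -2.1] [0.5552 0.0709 0.0564] q [ 0.37  0.65 -0.86  1.84  0.6   0.94  0.18] 0.0435 122.2 10.8
```

```bash
python3 -m jog '[0,0,0,5,0.4, 0,0,0,5,0.4]' >/dev/null;python3 o.py
python3 -m jog '[0,0,0,5,0.4, 0,0,0,5,0.4]' >/dev/null;python3 o.py
python3 -m jog '[0,0,0,5,0.4, 0,0,0,5,0.4]' >/dev/null;python3 o.py
python3 -m jog '[0,0,0,4,0.4]' >/dev/null;python3 o.py
```

```text
ty 44.02 T [-0.123 -0.435  0.147] F [ 1.9 -0.4 -2.8] [0.5553 0.071  0.0564] q [ 0.34  0.63 -0.82  1.84  0.57  0.92  0.03] 0.0436 122.2 11.05
ty 34.02 T [-0.122 -0.509  0.099] F [ 1.2 -0.2 -3.9] [0.5554 0.0711 0.0563] q [ 0.32  0.62 -0.78  1.84  0.54  0.91 -0.12] 0.0435 122.4 11.3
ty 24.02 T [-0.008 -0.676  0.076] F [ 3.2 -0.2 -6.1] [0.5555 0.0712 0.0563] q [ 0.29  0.6  -0.73  1.84  0.51  0.89 -0.27] 0.0435 122.5 11.55
ty 20.08 T [-0.143 -0.807  0.72 ] F [ 4.  -0.8 -4.3] [0.5556 0.0712 0.0563] q [ 0.28  0.6  -0.71  1.85  0.5   0.88 -0.32] 0.0437 122.6 11.68
```

The torque jumped to 0.72 N m at tool-y ≈ 21°, which is the bite. The next alignment is at ≈ 5.7°.

```bash
python3 -m jog '[0,0,0.005,4,0.4, 0,0,0,4,0.4]' >/dev/null;python3 o.py
python3 -m jog '[0,0,0,2,0.4, 0,0,0,2,0.4, 0,0,0,0,0.4]' >/dev/null;python3 o.py
python3 - <<'E'
from h import *
st=observe();b=capture('wrist'); cv2.imwrite('pics/raw6.png',b[:,:,::-1]); C=cam('wrist',st)
p=proj(C,[[.5552,.0709,.121]])[0].astype(int); print(p)
o=b.copy()
save(o,'w6',(p[0]-55,p[1]-55,p[0]+55,p[1]+35),7)
# red line angle
hsv=cv2.cvtColor(b,cv2.COLOR_RGB2HSV); red=((hsv[...,0]<6)|(hsv[...,0]>170))&(hsv[...,1]>130)&(hsv[...,2]>60)
yy,xx=np.mgrid[:400,:640]; red&=np.hypot(xx-p[0],yy-p[1])<45
P=np.array([back(C,(u,v),.128) for v,u in np.argwhere(red)])[:,:2];c=P.mean(0);d=np.linalg.svd(P-c)[2][0];print(len(P),c,np.degrees(np.arctan2(d[1],d[0]))%180)
E
```

```text
ty 12.13 T [-0.171 -0.625  0.743] F [ 3.4 -0.3 -3.1] [0.5557 0.0712 0.0562] q [ 0.25  0.59 -0.68  1.85  0.47  0.87 -0.44] 0.0436 122.6 11.93
ty 8.15 T [-0.279 -1.187  0.608] F [ 5.8 -1.  -4.7] [0.5557 0.0713 0.0562] q [ 0.24  0.58 -0.66  1.85  0.46  0.87 -0.5 ] 0.0438 122.6 12.3
[320 290]
244 [0.55513127 0.07132722] 125.73879274174024
```

View pics/w6.png

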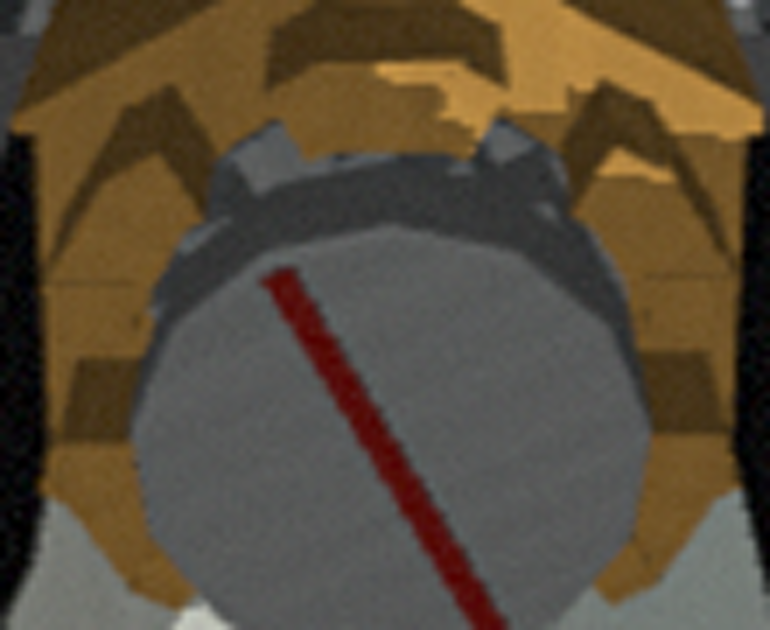

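The red line reads 125.74° (target slot angle 5.74°). The side slots sit about 0.8° counter-clockwise of the tool, so the nut is at about 9.0° and needs roughly 3.1° more.

```bash
python3 -m jog '[0,0,0,1.5,0.4, 0,0,0,1.4,0.4, 0,0,0,0,0.4, 0,0,0,0,0.4]' >/dev/null;python3 o.py
cat > cmpn.py <<'E'
import sys
from h import *
from scipy.optimize import minimize_scalar
# nut angle from slot-edge darkness: sample crown rim walls -> correlate image with slot model is overkill; use side slot rows
st=observe();b=capture('wrist');C=cam('wrist',st);cv2.imwrite('pics/raw_%s.png'%sys.argv[1],b[:,:,::-1])
p=proj(C,[[.5552,.0712,.121]])[0].astype(int)
g=cv2.cvtColor(b,cv2.COLOR_RGB2GRAY).astype(float)
def band(x0,x1):
    s=g[p[1]-15:p[1]+30,x0:x1].mean(1); return s
L,Rr=band(p[0]-44,p[0]-37),band(p[0]+38,p[0]+45)
print(p[1]-15,L.round().astype(int).tolist());print(Rr.round().astype(int).tolist())
E
python3 cmpn.py a; python3 - <<'E'
import cv2;import numpy as np
a=cv2.imread('pics/raw6.png');b=cv2.imread('pics/raw_a.png')
c=[cv2.resize(i[255:325,265:375],(790,300),interpolation=2) for i in(a,b)];cv2.imwrite('pics/w7.png',np.vstack(c)[:600])
E
```

```text
ty 5.27 T [-0.301 -1.243  0.59 ] F [ 5.3 -1.  -5.2] [0.5557 0.0713 0.0562] q [ 0.24  0.58 -0.65  1.85  0.45  0.86 -0.54] 0.0436 122.6 12.85
275 [77, 88, 87, 86, 89, 87, 88, 88, 87, 84, 85, 62, 52, 54, 53, 54, 53, 55, 53, 54, 54, 53, 53, 72, 90, 88, 87, 87, 88, 87, 87, 82, 85, 86, 90, 93, 96, 97, 101, 106, 107, 109, 114, 115, 116]
[88, 88, 87, 87, 89, 86, 88, 87, 85, 85, 61, 54, 53, 53, 53, 55, 53, 54, 55, 53, 52, 54, 79, 89, 89, 87, 88, 88, 86, 88, 86, 85, 87, 87, 89, 90, 94, 95, 97, 102, 105, 108, 110, 114, 118]
```

View pics/w7.png

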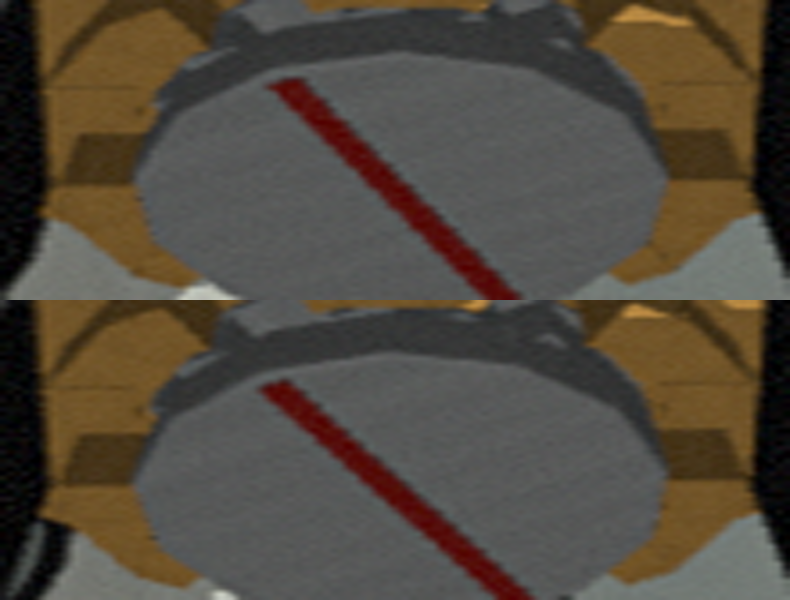

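Now the slot edges put the nut at about 6.0° against the 5.74° line, which is aligned within 0.3°. I'm releasing, rising and checking.

```bash
python3 -m jog '[0,0,0,0,0.8, 0,0,0,0,0.8, 0,0,0,0,0.8, 0,0,-0.3,0,0.8, 0,0,-0.4,0,0.8, 0,0,-0.4,0,0.8, 0,0,-0.5,0,0.8, 0,0,0,0,0.8, 0,0,0,0,0.8]'
python3 o.py; python3 - <<'E'
from fit import *
st=observe(); im=capture('wrist'); measure(im,cam('wrist',st),zb=.088)
E
python3 -m jog '[0,0,0,-10.7,1, 0,0,0,-10.7,1, 0,0,0,-10.7,1, 0,0,0,-10.7,1, 0,0,0,-10.7,1, 0,0,0,-10.7,1, 0,0,0,-10.7,1, 0,0,0,-10.7,1, 0,0,0,-10,1, 0,0,0,0,1]' >/dev/null; python3 o.py
```

```text
time_s: 14.02
eef_pos: [0.5549, 0.0713, 0.1525]
tool_rot: [[-0.092, 0.996, 0.0], [0.996, 0.092, -0.0], [-0.0, 0.0, -1.0]]
wrist_force: [-0.2, -0.6, -0.8]
opening: 0.0685
gripper_force: 0.0
ty 5.28 T [-0.031  0.037  0.021] F [-0.2 -0.6 -0.8] [0.5549 0.0713 0.1525] q [ 0.29  0.47 -0.71  1.75  0.35  1.05 -0.45] 0.0685 0.0 14.03
line centre [0.555  0.0711] deg 125.72 69 | nut 0.5548 0.0708 slot deg mod60 6.42 cost 0.0471
ty 100.83 T [-0.038 -0.015 -0.003] F [ 0.8 -0.5 -0.5] [0.5544 0.0712 0.1512] q [ 0.52  0.62 -1.12  1.73  0.6   1.18  0.99] 0.0855 0.0 15.32
```

```bash
python3 -m jog '[0.284,-0.508,0,0,1, 0.284,-0.508,0,0,1, 0.284,-0.508,0,0,1, 0.284,-0.508,0,0,1, 0.284,-0.508,0,0,1, 0.284,-0.508,0.07,0,1, 0.284,-0.508,0.07,0,1, 0.284,-0.508,0.07,0,1, 0.284,-0.508,0.07,0,1, 0.284,-0.508,0.07,0,1, 0,0,0,0,1, 0,0,0,0,1]' >/dev/null; python3 o.py
cat > pin.py <<'E'
from h import *
from scipy.optimize import least_squares
st=observe(); im=capture('wrist'); C=cam('wrist',st); cv2.imwrite('pics/rawp.png',im[:,:,::-1])
hsv=cv2.cvtColor(im,cv2.COLOR_RGB2HSV)
red=((hsv[...,0]<6)|(hsv[...,0]>172))&(hsv[...,1]>140)&(hsv[...,2]>70)
n,l,s,_=cv2.connectedComponentsWithStats(red.astype(np.uint8)); red=l==1+s[1:,4].argmax()
h=cv2.convexHull(np.argwhere(red)[:,::-1].astype(np.int32)); B=np.zeros((1600,2560),np.uint8); cv2.fillConvexPoly(B,h*4+2,1)
def sil(p):
    x,y,t=p; u=np.array([np.cos(t),np.sin(t),0]);v=np.array([-u[1],u[0],0])
    X=[np.array([x,y,zz])+a*u+b*v for a in(-.026,0) for b in(-.007,.007) for zz in(.006,.022)]
    M=np.zeros_like(B); cv2.fillConvexPoly(M,cv2.convexHull((proj(C,X)*4+2).astype(np.float32)).round().astype(np.int32),1); return M
from scipy.optimize import minimize
f=lambda q:1-(sil((q[0]/1e3,q[1]/1e3,q[2]/10))&B).sum()/(sil((q[0]/1e3,q[1]/1e3,q[2]/10))|B).sum()
ys,xs=np.nonzero(red); c=back(C,(xs.mean(),ys.mean()),.018)
q0=np.array([(c[0]+.013)*1e3,c[1]*1e3,1.5]); r=minimize(f,q0,method='Nelder-Mead',options=dict(initial_simplex=[q0,q0+[3,0,0],q0+[0,3,0],q0+[0,0,1]]))
print('shoulder',r.x[:2].round(1),'yaw',np.degrees(r.x[2]/10),'cost',r.fun,s[1:,4].max())
for m in masks_of('pin','wrist')[:2]:
    M=m['mask']&~red; 
    ys,xs=np.nonzero(M); P=np.array([back(C,q,.014) for q in zip(xs,ys)])[:,:2]; cc=P.mean(0); d=np.linalg.svd(P-cc)[2][0]; print(m['confidence'],m['extent'],'shank',cc.round(4),np.degrees(np.arctan2(d[1],d[0]))%180,len(P),'tip end',(cc+d*np.ptp((P-cc)@d)/2*np.sign(d[0])).round(4))
t=r.x[2]/10; sh=r.x[:2]/1e3; g=sh-.013*np.array([np.cos(t),np.sin(t)])
R=st['tool_rot']; print('grip pt',g.round(4),'tool units',(R.T@(np.r_[g,0]-np.r_[st['eef_pos'][:2],0])/.06).round(3),'ty',np.degrees(np.arctan2(R[1,1],R[0,1])))
save(im,'p1',(170,50,470,350),2)
E
python3 pin.py
```

```text
ty 100.75 T [ 0.032 -0.043  0.041] F [ 0.  -0.8  0.6] [ 0.4453 -0.2594  0.1311] q [ 1.23  0.6  -1.17  1.86  0.62  1.11  1.59] 0.0853 0.0 16.82
shoulder [ 469.6 -256.5] yaw 9.11171421827528 cost 0.2364066193853428 351
0.65 [308.5, 176.9, 327.7, 260.4] shank [ 0.4855 -0.2522] 9.4481089305959 466 tip end [ 0.5287 -0.245 ]
grip pt [ 0.4568 -0.2586] tool units [-0.191 -0.022  0.   ] ty 100.75473320600699
```

View pics/p1.png

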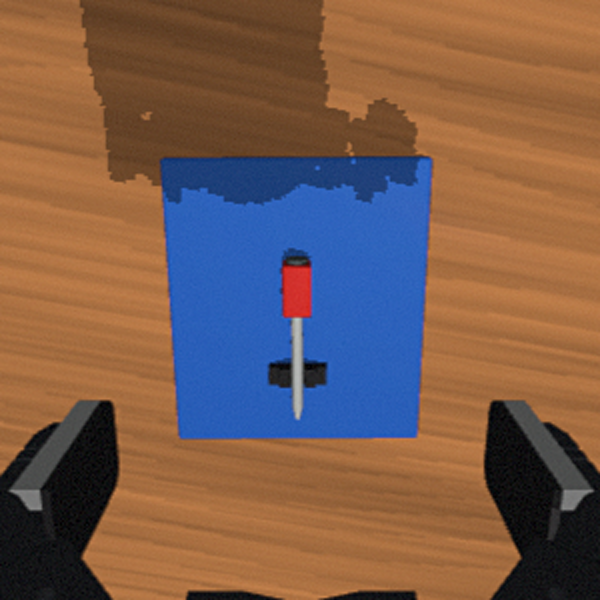

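```bash
python3 - <<'E'
from h import *
st=observe(); C=cam('wrist',st)
s=back(C,(318.7,208.7),.022); b=back(C,(318.3,181.5),.022); b2=back(C,(318.3,179),.016); t=back(C,(318.7,259.7),.014)
print(s,b,b2,t, np.linalg.norm((t-s)[:2]), np.linalg.norm((s-b)[:2]), np.degrees(np.arctan2(*(t-b)[[1,0]])))
E
```

```text
[ 0.46957455 -0.25504303  0.022     ] [ 0.44312717 -0.26052685  0.022     ] [ 0.44217105 -0.26075008  0.016     ] [ 0.5274282  -0.24392749  0.014     ] 0.058911804851844315 0.02700993125920688 11.139364945997078
```

The view shows the pin's shoulder at crop (297,317), tip at (297,419) and handle back at (297,260), in line with the tool's x. I'm descending with a part-open gripper.

```bash
python3 -m jog '[-0.175,-0.008,0.2,0,0.4, 0,0,0.4,0,0.4, 0,0,0.4,0,0.4, 0,0,0.4,0,0.4, 0,0,0.4,0,0.4, 0,0,0.3,0,0.4, 0,0,0.1,0,0.4, 0,0,0,0,0.4, 0,0,0,0,0.4]' 30 >/dev/null; python3 o.py
python3 - <<'E'
from h import *
a=capture('scene'); b=capture('wrist')
save(np.hstack([cv2.resize(a[120:200,190:290],(400,320),interpolation=2),cv2.resize(b[180:340,220:420],(400,320),interpolation=2)]),'s8')
E
```

```text
ty 100.89 T [-0.009  0.035 -0.011] F [-0.3  0.1  0.1] [ 4.563e-01 -2.587e-01 -2.000e-04] q [ 1.1   0.76 -1.    1.96  0.83  0.9   1.41] 0.0343 0.0 18.05
```

View pics/s8.png

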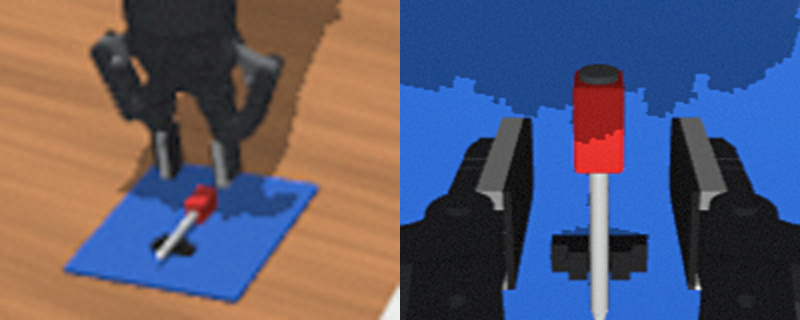

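Fingers are centred over the handle. I'm lowering 27 mm and gripping.

```bash
python3 -m jog '[0,0,0.15,0,0.4, 0,0,0.15,0,0.4, 0,0,0.1,0,0.4, 0,0,0.05,0,0.4, 0,0,0,0,0.4]' 40 >/dev/null; python3 o.py
python3 -m jog '[0,0,0,0,0, 0,0,0,0,0, 0,0,0,0,0, 0,0,0,0,0]' 40 >/dev/null; python3 o.py
```

```text
ty 100.90 T [-0.033  0.005  0.032] F [0.4 0.  1. ] [ 0.4555 -0.2585 -0.0281] q [ 1.07  0.8  -0.96  1.98  0.88  0.86  1.37] 0.0341 0.0 18.77
ty 100.89 T [0.109 0.311 0.015] F [-1.3  0.   5.5] [ 0.4558 -0.2587 -0.0276] q [ 1.07  0.8  -0.96  1.98  0.88  0.86  1.37] 0.0128 41.2 19.27
```

```bash
python3 -m jog '[0,0,-0.1,0,0, 0,0,-0.3,0,0, 0,0,-0.43,0,0, 0,0,-0.43,0,0, 0,0,-0.43,0,0, 0,0,-0.43,0,0, 0,0,0,0,0]' >/dev/null; python3 o.py
python3 -m jog '[0,0,0,8,0, 0,0,0,9,0, 0,0,0,10,0, 0,0,0,10,0, 0,0,0,10,0, 0,0,0,10,0, 0,0,0,8.2,0, 0,0,0,0,0, 0,0,0,0,0]' >/dev/null; python3 o.py
```

```text
ty 100.89 T [ 0.063  0.021 -0.008] F [ 0.2 -0.3 -1.4] [ 0.457  -0.2587  0.102 ] q [ 1.19  0.64 -1.13  1.87  0.67  1.06  1.55] 0.0126 40.4 20.15
ty 35.88 T [0.093 0.024 0.032] F [ 0.4 -0.6 -0.8] [ 0.4554 -0.2585  0.0992] q [ 1.03  0.52 -0.84  1.89  0.48  0.95  0.59] 0.0132 40.4 21.27
```

```bash
cat > inhand.py <<'E'
from h import *
st=observe(); im=capture('wrist'); K,_,_=cam('top'); c=camera_info('wrist'); K=np.array([[c['fx'],0,c['cx']],[0,c['fy'],c['cy']],[0,0,1]]); M=np.linalg.inv(np.array(c['hand_eye'])); C=(K,M[:3,:3],M[:3,3])
z=-.0416
print('expect shoulder,tip,back',proj(C,[[-.014,0,z],[-.072,0,z],[.012,0,z]]).round(1).tolist())
cv2.imwrite('pics/rawh.png',im[:,:,::-1])
for m in masks_of('pin','wrist')[:3]:
    ys,xs=np.nonzero(m['mask']); print(m['confidence'],m['extent'],len(xs))
p=proj(C,[[-.014,0,z],[-.072,0,z]])
hsv=cv2.cvtColor(im,cv2.COLOR_RGB2HSV)
for v in range(int(p[0,1])-14,min(399,int(p[1,1])+14),5):
    print(v,' '.join('%d/%d'%(hsv[v,u,1],hsv[v,u,2]) for u in range(int(p[0,0])-16,int(p[0,0])+18,2)))
E
python3 inhand.py
```

```text
expect shoulder,tip,back [[320.3, 288.3], [320.1, 380.8], [320.4, 240.0]]
0.64 [304.4, 231.2, 334.1, 353.9] 2331
274 77/10 195/77 208/141 202/144 213/138 212/141 207/142 208/140 199/142 213/140 227/138 209/140 208/140 222/139 219/141 220/115 150/17
279 98/13 201/76 204/141 212/141 215/139 205/142 209/140 211/140 215/141 210/143 212/141 206/141 212/142 220/139 208/142 207/116 116/22
284 96/16 182/56 219/140 218/139 204/141 212/141 222/139 211/140 209/140 208/141 215/141 208/142 213/140 211/140 201/141 198/90 36/21
289 81/22 202/53 218/138 213/139 218/138 202/140 215/141 212/142 205/142 208/142 204/141 209/139 220/139 207/138 213/141 192/93 55/14
294 85/24 196/73 208/141 222/138 211/138 213/141 210/142 210/141 208/142 212/142 204/145 225/138 206/141 214/138 230/133 215/126 77/20
299 47/27 153/132 159/186 159/185 156/176 141/163 9/112 2/126 6/125 5/149 6/167 153/157 157/190 156/191 155/196 154/174 51/25
304 32/24 149/163 162/173 158/178 163/178 140/164 14/110 3/149 5/197 3/193 12/171 156/193 160/191 157/180 154/181 153/177 106/36
309 111/39 155/186 151/182 157/172 161/184 142/180 10/152
[... 1256 characters left out ...]
81/19 22/23 85/24 60/17 26/30 32/24 26/20 49/26 21/24 20/25 39/26
364 39/26 77/20 70/22 45/17 68/15 46/33 0/29 33/23 54/19 77/20 33/23 29/26 10/25 13/20 29/26 14/18 36/21
369 12/22 20/25 20/25 32/24 55/23 38/20 53/29 22/23 43/18 0/12 57/27 71/25 57/27 54/19 22/23 64/28 23/22
374 47/27 64/24 43/18 64/24 58/22 44/29 32/24 21/24 55/23 44/29 20/25 38/27 41/25 66/27 44/23 22/23 41/25
379 51/20 41/25 61/21 23/22 57/27 43/30 39/26 58/22 35/29 53/29 31/25 47/27 51/30 46/28 78/23 71/18 55/28
384 26/20 70/22 100/23 38/27 21/24 12/22 94/19 35/22 13/20 51/25 127/22 0/27 10/25 36/21 36/28 15/17 58/22
389 73/21 45/17 71/25 57/18 33/23 35/29 22/23 44/23 53/24 43/18 31/25 61/25 49/26 22/23 36/21 67/23 61/21
```

```bash
python3 -m jog '[0.25,0.2,0,0,0, 0.48,0.41,0,0,0, 0.5,0.42,0,0,0, 0.5,0.42,0,0,0, 0.5,0.42,0,0,0, 0.5,0.42,0,0,0, 0.5,0.42,0,0,0, 0.5,0.42,0,0,0, 0.5,0.42,0,0,0, 0.5,0.42,0,0,0, 0.45,0.4,0,0,0, 0.25,0.2,0,0,0]' >/dev/null; python3 -m jog '[0,0,0,0.15,0, 0,0,0,0,0]'>/dev/null; cat > rel.py <<'E'
from h import *
st=observe();R=st['tool_rot']; e=st['eef_pos']
u=np.array([-np.cos(np.radians(125.73)),-np.sin(np.radians(125.73))]) # insertion dir
n=np.array([-u[1],u[0]]); d=e[:2]-[.5550,.0712]
print('r(home .037) %.4f'%(-d@u),'lat %.4f'%(d@n),'z(want .0749) %.4f'%e[2],'ty(35.73) %.2f'%np.degrees(np.arctan2(R[1,1],R[0,1])),'ztool',R[:,2].round(4),'F ins %.1f lat %.1f z %.1f'%(st['wrist_force'][:2]@u,st['wrist_force'][:2]@n,st['wrist_force'][2]),'T',st['ft_torque'].round(2),round(st['opening'],4),round(st['time_s'],2))
t=np.array([.5550,.0712])-u*.117; print('tool units to staging',(R.T@(np.r_[t,.0749]-e)/.06).round(3), 'lateral fix',(R.T@np.r_[-(d@n)*n,.0749-e[2]]/.06).round(4))
E
python3 rel.py
```

```text
r(home .037) 0.1158 lat 0.0004 z(want .0749) 0.0991 ty(35.73) 35.56 ztool [-6.e-04 -8.e-04 -1.e+00] F ins 0.9 lat -0.3 z -1.4 T [0.03 0.02 0.  ] 0.0127 23.12
tool units to staging [ 0.02  -0.006  0.403] lateral fix [ 1.000e-04 -5.700e-03  4.031e-01]
```

```bash
python3 -m jog '[0,-0.006,0.15,-0.17,0, 0,0,0.15,0,0, 0,0,0.1,0,0, 0,0,0,0,0, 0,0,0,0,0]' >/dev/null; python3 rel.py
python3 -m jog '[-0.1,0,0,0,0, -0.15,0,0,0,0, -0.08,0,0,0,0, 0,0,0,0,0]' >/dev/null; python3 rel.py
```

```text
r(home .037) 0.1160 lat 0.0010 z(want .0749) 0.0754 ty(35.73) 35.71 ztool [ 1.e-04  2.e-04 -1.e+00] F ins 0.7 lat 1.3 z -0.2 T [-0.   -0.05 -0.  ] 0.0128 23.75
tool units to staging [ 0.017 -0.016  0.008] lateral fix [-0.     -0.016   0.0082]
r(home .037) 0.0954 lat 0.0007 z(want .0749) 0.0752 ty(35.73) 35.64 ztool [ 0.e+00 -1.e-04 -1.e+00] F ins 0.4 lat 0.4 z -1.1 T [ 0.05  0.06 -0.01] 0.0131 24.25
tool units to staging [ 0.361 -0.012  0.006] lateral fix [-0.     -0.0119  0.0056]
```

```bash
python3 -m jog '[0,-0.012,0.005,0,0, 0,0,0,0,0]' >/dev/null; python3 rel.py|head -1
python3 -m jog '[-0.04,0,0,0,0, -0.04,0,0,0,0, -0.04,0,0,0,0, 0,0,0,0,0]' >/dev/null; python3 rel.py
```

```text
r(home .037) 0.0964 lat 0.0000 z(want .0749) 0.0750 ty(35.73) 35.73 ztool [-1.e-04  0.e+00 -1.e+00] F ins 0.8 lat -0.4 z -1.2 T [ 0.01 -0.05 -0.02] 0.0134 24.5
r(home .037) 0.0886 lat 0.0000 z(want .0749) 0.0749 ty(35.73) 35.68 ztool [-0.e+00 -1.e-04 -1.e+00] F ins -0.2 lat -0.1 z -0.4 T [ 0.04  0.02 -0.06] 0.013 25.0
tool units to staging [ 0.473 -0.001  0.001] lateral fix [-0.     -0.0005  0.0008]
```

Clean, with the tip just inside the slot. I'll keep going gently.

```bash
python3 -m jog '[-0.04,0,0,0,0, -0.04,0,0,0,0, -0.04,0,0,0,0, 0,0,0,0,0]' >/dev/null; python3 rel.py|head -1
python3 -m jog '[-0.03,0,0,0,0, -0.03,0,0,0,0, -0.03,0,0,0,0, 0,0,0,0,0]' >/dev/null; python3 rel.py
```

```text
r(home .037) 0.0814 lat 0.0000 z(want .0749) 0.0750 ty(35.73) 35.69 ztool [ 0.e+00 -1.e-04 -1.e+00] F ins 0.4 lat 0.3 z -0.0 T [0.07 0.03 0.  ] 0.0128 25.5
r(home .037) 0.0761 lat 0.0000 z(want .0749) 0.0750 ty(35.73) 35.69 ztool [ 0.e+00 -1.e-04 -1.e+00] F ins 0.4 lat 0.2 z -0.6 T [ 0.03  0.04 -0.07] 0.0128 26.0
tool units to staging [ 0.681 -0.001  0.001] lateral fix [-0.     -0.0008  0.0014]
```

```bash
python3 -m jog '[-0.05,0,0,0,0, -0.05,0,0,0,0, -0.05,0,0,0,0, 0,0,0,0,0]' >/dev/null; python3 rel.py|head -1
python3 -m jog '[-0.04,0,0,0,0, -0.04,0,0,0,0, -0.04,0,0,0,0, 0,0,0,0,0]' >/dev/null; python3 rel.py
```

```text
r(home .037) 0.0669 lat 0.0000 z(want .0749) 0.0750 ty(35.73) 35.67 ztool [ 0.e+00 -1.e-04 -1.e+00] F ins -0.4 lat -0.5 z 0.9 T [ 0.03 -0.01 -0.03] 0.0133 26.5
r(home .037) 0.0598 lat -0.0000 z(want .0749) 0.0749 ty(35.73) 35.68 ztool [-0.e+00 -1.e-04 -1.e+00] F ins 0.0 lat -0.4 z -0.2 T [-0.02 -0.04 -0.02] 0.013 27.0
tool units to staging [ 0.953 -0.001  0.001] lateral fix [0.     0.     0.0007]
```

```bash
python3 -m jog '[-0.04,0,0,0,0, -0.04,0,0,0,0, -0.04,0,0,0,0, 0,0,0,0,0]' >/dev/null; python3 rel.py|head -1
python3 -m jog '[-0.04,0,0,0,0, -0.04,0,0,0,0, -0.04,0,0,0,0, 0,0,0,0,0]' >/dev/null; python3 rel.py
```

```text
r(home .037) 0.0526 lat -0.0000 z(want .0749) 0.0749 ty(35.73) 35.69 ztool [-1.e-04 -1.e-04 -1.e+00] F ins -0.4 lat 0.3 z -0.8 T [ 0.01  0.03 -0.05] 0.0124 27.5
r(home .037) 0.0454 lat 0.0001 z(want .0749) 0.0750 ty(35.73) 35.69 ztool [ 2.e-04 -0.e+00 -1.e+00] F ins -0.7 lat 0.8 z -0.2 T [ 0.06 -0.07  0.05] 0.0127 28.0
tool units to staging [ 1.193 -0.003  0.002] lateral fix [-0.     -0.0017  0.0017]
```

```bash
python3 -m jog '[-0.04,0,0,0,0, -0.04,0,0,0,0, -0.02,0,0,0,0, 0,0,0,0,0]' >/dev/null; python3 rel.py|head -1
python3 -m jog '[-0.01,0,0,0,0, -0.01,0,0,0,0, 0,0,0,0,0]' >/dev/null; python3 rel.py|head -1
python3 -m jog '[-0.01,0,0,0,0, 0,0,0,0,0]' >/dev/null; python3 rel.py|head -1
```

```text
r(home .037) 0.0395 lat 0.0001 z(want .0749) 0.0750 ty(35.73) 35.70 ztool [ 1.e-04 -0.e+00 -1.e+00] F ins 0.3 lat 0.2 z -0.8 T [-0.   -0.08 -0.01] 0.0128 28.5
r(home .037) 0.0385 lat 0.0001 z(want .0749) 0.0750 ty(35.73) 35.71 ztool [ 0. -0. -1.] F ins -0.7 lat 0.3 z -1.2 T [ 0.05  0.01 -0.  ] 0.0126 28.88
r(home .037) 0.0379 lat 0.0001 z(want .0749) 0.0750 ty(35.73) 35.71 ztool [ 0.e+00 -1.e-04 -1.e+00] F ins 0.2 lat 0.9 z -1.4 T [-0.   -0.04  0.04] 0.0128 29.12
```

```bash
python3 -m jog '[-0.01,0,0,0,0, 0,0,0,0,0]' >/dev/null; python3 rel.py|head -1
python3 -m jog '[-0.008,0,0,0,0, 0,0,0,0,0]' >/dev/null; python3 rel.py|head -1
python3 -m jog '[-0.008,0,0,0,0, 0,0,0,0,0]' >/dev/null; python3 rel.py|head -1
```

```text
r(home .037) 0.0373 lat 0.0000 z(want .0749) 0.0750 ty(35.73) 35.71 ztool [-0. -0. -1.] F ins -0.6 lat 1.0 z -1.2 T [ 0.08 -0.07 -0.04] 0.013 29.38
r(home .037) 0.0369 lat 0.0000 z(want .0749) 0.0750 ty(35.73) 35.71 ztool [-1.e-04  1.e-04 -1.e+00] F ins 0.0 lat 0.2 z -0.2 T [ 0.18 -0.02  0.02] 0.0131 29.62
r(home .037) 0.0368 lat 0.0001 z(want .0749) 0.0750 ty(35.73) 35.73 ztool [-2.e-04  3.e-04 -1.e+00] F ins -2.8 lat -0.9 z 0.6 T [ 0.42  0.34 -0.  ] 0.0128 29.88
```

Shoulder contact is felt at r = 36.8 mm, as predicted. I'll make one more small nudge, then release.

```bash
python3 -m jog '[-0.006,0,0,0,0, 0,0,0,0,0]' >/dev/null; python3 rel.py|head -1
python3 -m jog '[0,0,0,0,0.15, 0,0,0,0,0.3, 0,0,0,0,0.45, 0,0,0,0,0.45, 0,0,0,0,0.45]' 20 >/dev/null; python3 rel.py|head -1
python3 -m jog '[0,0,-0.15,0,0.45, 0,0,-0.3,0,0.45, 0.1,0,-0.4,0,0.45, 0.3,0,-0.4,0,0.45, 0.2,0,-0.2,0,0.45, 0.1,0,0,0,0.45, 0,0,0,0,0.45, 0,0,0,0,0.45]' >/dev/null; python3 rel.py|head -1
python3 - <<'E'
from h import *
C=cam('wrist',observe()) ; st=observe(); im=capture('wrist'); C=cam('wrist',st)
u=np.array([np.cos(np.radians(-54.27)),np.sin(np.radians(-54.27))]);ax=np.array([.5550,.0712])
f=lambda r,z:proj(C,[np.r_[ax+u*r,z]])[0].round(1).tolist()
print('expected handle top back/shoulder px',f(-.049,.1245),f(-.023,.1245),'tip',f(.035,.1165))
hsv=cv2.cvtColor(im,cv2.COLOR_RGB2HSV); red=((hsv[...,0]<6)|(hsv[...,0]>172))&(hsv[...,1]>140)&(hsv[...,2]>50)
n,l,s,c=cv2.connectedComponentsWithStats(red.astype(np.uint8)); print([(a.tolist(),b.round(1).tolist()) for a,b in zip(s[1:],c[1:]) if a[4]>25])
T=cam('top');capture('top')
for o in ['pin','green_rack','red_rack','media_bottle','dishes']:
    for m in masks_of(o,'top')[:1]: print(o,round(m['confidence'],2),m['extent'])
print('handle expected top px',proj(T,[np.r_[ax-u*.036,.1165]]))
E
```

```text
r(home .037) 0.0366 lat 0.0001 z(want .0749) 0.0750 ty(35.73) 35.74 ztool [-4.e-04  5.e-04 -1.e+00] F ins -4.9 lat -0.7 z 0.9 T [0.77 0.66 0.07] 0.0126 30.12
r(home .037) 0.0357 lat 0.0000 z(want .0749) 0.0750 ty(35.73) 35.70 ztool [ 2.e-04 -3.e-04 -1.e+00] F ins 0.5 lat -0.1 z -0.7 T [ 0.01 -0.01 -0.02] 0.0382 30.75
r(home .037) 0.0774 lat -0.0005 z(want .0749) 0.1611 ty(35.73) 35.67 ztool [-1.3e-03 -6.0e-04 -1.0e+00] F ins 0.3 lat -0.5 z 0.7 T [ 0.01 -0.   -0.  ] 0.0384 31.75
expected handle top back/shoulder px [321.2, 245.7] [321.2, 276.5] tip [321.1, 331.9]
[([522, 16, 118, 149, 8966], [590.2, 92.4]), ([311, 238, 19, 36, 587], [320.5, 256.7]), ([321, 291, 2, 29, 35], [321.2, 303.8])]
pin 0.52 [400.7, 225.0, 459.3, 280.3]
green_rack 0.57 [407.7, 138.3, 474.6, 176.6]
red_rack 0.88 [194.0, 149.2, 220.8, 179.0]
media_bottle 0.62 [174.7, 245.5, 218.8, 272.9]
dishes 0.84 [184.1, 187.8, 223.8, 221.5]
handle expected top px [[299.89913359 211.56373707]]
```

```bash
python3 - <<'E'
from h import *
st=observe(); im=capture('wrist'); C=cam('wrist',st)
u=np.array([np.cos(np.radians(-54.27)),np.sin(np.radians(-54.27))]);n=np.array([-u[1],u[0]]);ax=np.array([.5550,.0712])
f=lambda r,l,z:proj(C,[np.r_[ax+u*r+n*l,z]])[0].round(1).tolist()
print('flat top edge l=+-.011',f(-.023,.011,.112),f(-.023,-.011,.112),'spindle line ends',f(-.0148,0,.128),f(.0148,0,.128),'spindle ctr',f(0,0,.128))
print('handle top corners',[f(r,l,.1245) for r in(-.049,-.023) for l in(-.007,.007)],'drooped .75: ',f(-.049,0,.1237),f(-.023,0,.1237))
hsv=cv2.cvtColor(im,cv2.COLOR_RGB2HSV)
for u_ in (307,334): print(u_,[(v,hsv[v,u_].tolist()) for v in range(258,290,2)])
for u_ in (318,321,324): print(u_,[(v,hsv[v,u_].tolist()) for v in range(234,242)],[(v,hsv[v,u_].tolist()) for v in range(266,296,2)])
red=((hsv[...,0]<6)|(hsv[...,0]>172))&(hsv[...,1]>140)&(hsv[...,2]>50)
print([(v,int(np.nonzero(red[v,300:345])[0].min()+300),int(np.nonzero(red[v,300:345])[0].max()+300)) for v in range(238,274,3)])
E
```

```text
flat top edge l=+-.011 [334.0, 268.4] [306.9, 268.3] spindle line ends [320.4, 288.4] [320.4, 320.8] spindle ctr [320.4, 304.8]
handle top corners [[311.2, 245.8], [329.8, 245.9], [311.4, 276.5], [329.5, 276.5]] drooped .75:  [320.5, 245.4] [320.5, 276.0]
307 [(258, [18, 163, 80]), (260, [19, 159, 80]), (262, [17, 181, 79]), (264, [18, 165, 88]), (266, [18, 158, 79]), (268, [18, 167, 96]), (270, [18, 161, 217]), (272, [19, 161, 207]), (274, [19, 161, 100]), (276, [19, 171, 82]), (278, [19, 157, 78]), (280, [18, 160, 177]), (282, [18, 159, 215]), (284, [18, 161, 182]), (286, [18, 160, 210]), (288, [90, 15, 66])]
334 [(258, [20, 158, 87]), (260, [17, 160, 86]), (262, [19, 156, 90]), (264, [17, 152, 87]), (266, [18, 163, 75]), (268, [18, 169, 152]), (270, [18, 160, 209]), (272, [18, 160, 212]), (274, [18, 154, 144]), (276, [18, 162, 82]), (278, [19, 163, 75]), (280, [18, 160, 209]), (282, [18, 160, 204]), (284, [18, 158, 207]), (286, [18, 164, 213]), (288, [15, 6, 87])]
318 [(234, [39, 14, 132]), (235, [105, 28, 36]), (236, [132, 47, 27]), (237, [110, 26, 29]), (238, [128, 30, 34]), (23
[... 887 characters left out ...]
234, [41, 9, 240]), (235, [49, 17, 119]), (236, [105, 57, 27]), (237, [66, 53, 24]), (238, [111, 45, 40]), (239, [99, 25, 72]), (240, [90, 37, 62]), (241, [1, 134, 55])] [(266, [1, 208, 188]), (268, [1, 212, 185]), (270, [1, 208, 185]), (272, [0, 208, 191]), (274, [19, 90, 93]), (276, [17, 115, 122]), (278, [16, 86, 113]), (280, [14, 72, 128]), (282, [17, 73, 123]), (284, [105, 15, 70]), (286, [90, 8, 67]), (288, [50, 11, 69]), (290, [83, 6, 174]), (292, [90, 5, 165]), (294, [86, 10, 173])]
[(238, 312, 328), (241, 311, 327), (244, 311, 328), (247, 311, 328), (250, 311, 328), (253, 311, 328), (256, 311, 328), (259, 312, 328), (262, 311, 328), (265, 312, 328), (268, 312, 328), (271, 312, 328)]
```

```bash
python3 - <<'E'
from h import *
im=cv2.imread('pics/rawh.png')[:,:,::-1]; c=camera_info('wrist'); K=np.array([[c['fx'],0,c['cx']],[0,c['fy'],c['cy']],[0,0,1]]); M=np.linalg.inv(np.array(c['hand_eye'])); C=(K,M[:3,:3],M[:3,3])
print([(v,im[v,316:324].mean(0).round().tolist()) for v in range(290,302)],[(v,im[v,307:311].mean(0).round().tolist()) for v in range(292,302)])
for x in (-.012,-.013,-.014,-.015): print(x,proj(C,[[x,0,-.0496]])[0].round(1))
E
```

```text
[(290, [139.0, 25.0, 22.0]), (291, [141.0, 27.0, 25.0]), (292, [139.0, 25.0, 21.0]), (293, [140.0, 26.0, 23.0]), (294, [141.0, 25.0, 22.0]), (295, [137.0, 21.0, 18.0]), (296, [117.0, 56.0, 55.0]), (297, [121.0, 129.0, 129.0]), (298, [120.0, 126.0, 125.0]), (299, [131.0, 133.0, 132.0]), (300, [139.0, 141.0, 141.0]), (301, [139.0, 142.0, 141.0])] [(292, [138.0, 27.0, 22.0]), (293, [140.0, 24.0, 24.0]), (294, [139.0, 23.0, 22.0]), (295, [132.0, 25.0, 21.0]), (296, [144.0, 65.0, 42.0]), (297, [186.0, 126.0, 74.0]), (298, [189.0, 126.0, 75.0]), (299, [187.0, 123.0, 72.0]), (300, [186.0, 122.0, 72.0]), (301, [186.0, 122.0, 72.0])]
-0.012 [320.3 294.2]
-0.013 [320.3 296.1]
-0.014 [320.3 297.9]
-0.015 [320.3 299.8]
```

Home to within about 1 mm, but the pin may have drooped slightly on release. I'll give its handle's back a gentle nudge with shut fingers.

```bash
python3 -m jog '[0.15,0.008,0,0,0, 0,0,0,0,0, 0,0,0,0,0, 0,0,0.35,0,0, 0,0,0.35,0,0, 0,0,0.35,0,0, 0,0,0.35,0,0, 0,0,0,0,0, 0,0,0,0,0]' 20 >/dev/null; python3 rel.py|head -1
python3 -m jog '[-0.08,0,0,0,0, -0.08,0,0,0,0, -0.08,0,0,0,0, 0,0,0,0,0]' >/dev/null; python3 rel.py|head -1
```

```text
r(home .037) 0.0870 lat 0.0010 z(want .0749) 0.0787 ty(35.73) 35.71 ztool [ 6.e-04  3.e-04 -1.e+00] F ins 0.9 lat -0.3 z -0.0 T [ 0.    0.02 -0.02] -0.0004 33.27
r(home .037) 0.0719 lat 0.0005 z(want .0749) 0.0780 ty(35.73) 35.65 ztool [ 2.e-04 -2.e-04 -1.e+00] F ins 0.0 lat 0.0 z -0.3 T [ 0.05 -0.02 -0.01] 0.0 33.77
```

```bash
python3 -m jog '[-0.05,0,0,0,0, -0.05,0,0,0,0, -0.03,0,0,0,0, 0,0,0,0,0]' >/dev/null; python3 rel.py|head -1
for i in 1; do python3 -m jog '[-0.012,0,0,0,0, 0,0,0,0,0]' >/dev/null; python3 rel.py|head -1; python3 -m jog '[-0.012,0,0,0,0, 0,0,0,0,0]' >/dev/null; python3 rel.py|head -1; done
```

```text
r(home .037) 0.0647 lat 0.0005 z(want .0749) 0.0780 ty(35.73) 35.70 ztool [-0. -0. -1.] F ins 0.2 lat 0.8 z -0.3 T [ 0.02 -0.   -0.02] -0.0001 34.27
r(home .037) 0.0641 lat 0.0005 z(want .0749) 0.0780 ty(35.73) 35.72 ztool [ 0.e+00 -1.e-04 -1.e+00] F ins 0.5 lat -0.5 z 0.0 T [-0.02 -0.01  0.04] 0.0005 34.52
r(home .037) 0.0633 lat 0.0005 z(want .0749) 0.0780 ty(35.73) 35.71 ztool [ 0.e+00 -1.e-04 -1.e+00] F ins -0.2 lat -0.1 z -1.1 T [ 0.01  0.01 -0.01] -0.0001 34.77
```

```bash
s(){ python3 rel.py|head -1|cut -c1-30,110-260; }
python3 -m jog '[-0.012,0,0,0,0, 0,0,0,0,0]' >/dev/null; s; python3 -m jog '[-0.012,0,0,0,0, 0,0,0,0,0]' >/dev/null; s; python3 -m jog '[-0.01,0,0,0,0, 0,0,0,0,0]' >/dev/null; s; python3 -m jog '[-0.01,0,0,0,0, 0,0,0,0,0]' >/dev/null; s
```

```text
r(home .037) 0.0626 lat 0.0005 lat 0.6 z -1.0 T [-0.02 -0.01  0.04] -0.0001 35.02
r(home .037) 0.0618 lat 0.00052 lat 0.5 z -1.3 T [ 0.   -0.    0.01] -0.0003 35.27
r(home .037) 0.0613 lat 0.0006 -0.4 T [ 0.03  0.01 -0.  ] -0.0001 35.52
r(home .037) 0.0607 lat 0.0005.5 T [-0.   -0.03 -0.02] -0.0003 35.77
```

```bash
s(){ python3 rel.py|head -1|sed 's/ty.*F ins/F/'; }
python3 -m jog '[-0.01,0,0,0,0, 0,0,0,0,0]' >/dev/null; s; python3 -m jog '[-0.008,0,0,0,0, 0,0,0,0,0]' >/dev/null; s; python3 -m jog '[-0.008,0,0,0,0, 0,0,0,0,0]' >/dev/null; s
```

```text
r(home .037) 0.0601 lat 0.0005 z(want .0749) 0.0780 F 0.4 lat -0.4 z 0.4 T [-0.01  0.01 -0.09] 0.0 36.02
r(home .037) 0.0597 lat 0.0006 z(want .0749) 0.0780 F -1.0 lat 0.2 z 0.4 T [ 0.13  0.04 -0.01] 0.0002 36.27
r(home .037) 0.0595 lat 0.0006 z(want .0749) 0.0780 F -2.0 lat 1.0 z 1.6 T [0.39 0.26 0.01] -0.0005 36.52
```

```bash
s(){ python3 rel.py|head -1|sed 's/ty.*F ins/F/'; }
python3 -m jog '[-0.008,0,0,0,0, 0,0,0,0,0]' >/dev/null; s; python3 -m jog '[0.05,0,0,0,0, 0.15,0,0,0,0, 0.2,0,0,0,0, 0,0,-0.4,0,0, 0,0,-0.5,0,0, 0,0,-0.5,0,0, 0,0,0,0,0, 0,0,0,0,0]' >/dev/null; s
python3 - <<'E'
from h import *
st=observe(); im=capture('wrist'); C=cam('wrist',st)
u=np.array([np.cos(np.radians(-54.27)),np.sin(np.radians(-54.27))]);ax=np.array([.5550,.0712])
f=lambda r,z:proj(C,[np.r_[ax+u*r,z]])[0].round(1).tolist()
print('exp shoulder top',f(-.023,.1245),f(-.023,.1233),f(-.024,.1233),'line start',f(-.0135,.128))
hsv=cv2.cvtColor(im,cv2.COLOR_RGB2HSV); red=((hsv[...,0]<6)|(hsv[...,0]>172))&(hsv[...,1]>140)&(hsv[...,2]>50)
n,l,s,c=cv2.connectedComponentsWithStats(red.astype(np.uint8)); print([(a.tolist(),b.round(1).tolist()) for a,b in zip(s[1:],c[1:]) if a[4]>25])
E
```

```text
r(home .037) 0.0593 lat 0.0007 z(want .0749) 0.0781 F -4.5 lat 0.5 z 1.3 T [0.79 0.49 0.02] 0.0001 36.77
r(home .037) 0.0830 lat 0.0002 z(want .0749) 0.1615 F -0.0 lat -0.2 z -0.8 T [-0.04 -0.03 -0.02] -0.0003 37.77
exp shoulder top [320.2, 282.5] [320.2, 281.7] [320.2, 280.5] line start [320.2, 295.8]
[([520, 24, 120, 147, 8989], [588.8, 98.0])]
```

```bash
python3 -m jog '[0,0,0,0,0.6, 0,0,0,0,0.6, 0,0,0,0,0.6, 0,0,0,0,0.6]' >/dev/null
python3 - <<'E'
from h import *
st=observe(); im=capture('wrist'); C=cam('wrist',st); print(st['time_s'],st['opening'])
u=np.array([np.cos(np.radians(-54.27)),np.sin(np.radians(-54.27))]);ax=np.array([.5550,.0712])
f=lambda r,z:proj(C,[np.r_[ax+u*r,z]])[0].round(1).tolist()
print('exp shoulder top',f(-.023,.1245),f(-.023,.1233),f(-.024,.1233),f(-.025,.1233),'line start',f(-.0135,.128))
hsv=cv2.cvtColor(im,cv2.COLOR_RGB2HSV); red=((hsv[...,0]<6)|(hsv[...,0]>172))&(hsv[...,1]>140)&(hsv[...,2]>50)
n,l,s,c=cv2.connectedComponentsWithStats(red.astype(np.uint8)); print([(a.tolist(),b.round(1).tolist()) for a,b in zip(s[1:],c[1:]) if a[4]>25])
E
```

```text
38.325 0.051288876086895835
exp shoulder top [319.7, 282.0] [319.7, 281.1] [319.7, 280.0] [319.7, 278.9] line start [319.7, 295.2]
[([519, 24, 121, 147, 9019], [588.2, 97.6]), ([310, 243, 19, 37, 569], [319.2, 262.5]), ([320, 296, 1, 29, 29], [320.0, 310.0])]
```

```bash
python3 -c "
from station import finish_job
print(finish_job())"
```

```text
the job is handed in; nothing more can be done
None
```

I handed the job in at about 38 s: the nut was turned clockwise to its bite, then about 15° on to the next slot in line with the hole without backing off; the pin slid in freely until its handle met the nut, a light final push (4.5 N) seated it, and I let go without going near the racks, bottle or dishes.

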